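Unlatch the fusing kiln and push its counterweighted lid up until it stays open

ROBOT

A 6-joint arm with a two-finger parallel gripper is mounted at the origin on the work surface; the furniture and walls round the work are solid. World frame = base frame: x ahead of the robot, y to its left, z up, the work surface at z = 0. Lengths are in m, angles in degrees, forces in N, time in s.
With the tool pointing down it reaches from about 0.4 to 0.825 m from the base axis. Payload 7 kg.
Tool frame: the origin (TCP) lies between the finger pads; the fingertips stand 14 mm ahead of it and the grasp point (between the pads) lies 5 mm behind it; z points along the fingers, y is the line along which they close (so a half turn about z gives the same grasp; the last joint's range is limited). The gripper opens to 88 mm and grips with 3 to 60 N. Pads are 19 mm wide; open, the fingers measure 130 mm over their backs; the gripper's body (78 mm by 193 mm) begins 47 mm behind the grasp point.
Start: joints at [-50.758, 20.546, 0.682, 0, -70.136, -16.507], TCP at [0.261, -0.623, 0.202] pointing down, gripper open.
Joint ranges: [-176.03, 176.03], [-82.01, 121.73], [-58.28, 71.71], [-173.87, 95.51], [-174.79, -0.11], [-173.66, 173.66]. Speed limits (degrees/s): [136.94, 136.94, 172.46, 180, 180, 180].

INTERFACE

Orientations are given as [roll, pitch, yaw] about the fixed x, y, z axes, in that order (R = Rz(yaw) Ry(pitch) Rx(roll)).
In Python, from plant import status, cams, job gives the robot as it stands. The module is installed in compiled form; this text tells all that it offers.
- The arm moves only by the tool step_arm, never from a script. Its arguments are lists of equal length, an entry for each row: "xyz": the shift along the tool's x, y, z each as a share of 20 cm, from -1 to 1, a list of three; "yaw": the turn about the tool's z as a share of 360 degrees, from -1 to 1; "claw": the closure, from -1 (fully open) to 1 (shut). A call has 1 to 20 rows; each row is the pose to reach, as a shift and turn from the pose commanded when the call began, along the tool's axes at that moment, turning the shorter way round; what a row does not reach only later rows make up. A row lasts 1/12 s, in which the tool goes at most 41.7 mm and 7.16 degrees, less where a joint would pass 70% of its speed; a pose out of reach is approached as far as the arm can. A call with a number of a shift or a turn outside -1 to 1 is refused whole. A call with a gripper value outside its range is refused whole. The fingers move at their own pace and stop on an object; "grip_force" is the grip in N (left out, the last holds). Time passes only in rows, so rows that repeat a pose let the fingers close. It gives the time, the measured TCP pose, the force, the opening and the grip force at its end, in the units of the state.
- status.get_state(): the state, without advancing time (a new reading comes with each control period).
- cams.capture(name): name is "side" or "top" or "wrist"; returns (picture, depth): 420x560x3 uint8, blue, green, red; 420x560 float32, m along the optical axis (not along the pixel's ray), 0 where there is no reading.
- cams.calibration(name): a dict with "mtx" (3x3 intrinsics, pixels), "camera_from_world" (4x4, takes a point from world to camera coordinates); the wrist camera has in their place "T_tool_cam" (4x4, takes a point from camera to tool coordinates, whose origin is the TCP and whose axes are the flange's). Camera axes: x right, y down, z forward; pixel columns grow to the right and rows downward; lengths in m; the calibration is good to about 2 mm. A picture is of the moment at which its call begins: read the wrist's pose just before it. calibration takes no time and is no camera call.
- job.close_job(): hands the job in; it is judged then, once.
The state is a dict: "time_s": time; "joints": joint angles; "qd": joint speeds; "joint_torque": joint torques, N m; "tcp_pos": TCP position; "eef_rot": TCP orientation; "contact_force": force on the tool from outside, world axes, zero at the start; "moment": the same for the moment, N m; "gripper_width": finger opening in m; "gripper_force": force on a finger pad.
Only numpy, scipy, OpenCV 4.12 (cv2) and the standard library are available. Lean on these libraries where they do the work, as an engineer would, in place of code of your own. Each camera call takes 0.05 s, during which the arm holds its last target. There are 200 camera calls.

TASK

The small glass-fusing kiln has cooled: open it. With the fingertips, swing the ball-ended latch at the right of its front fully clear of the lug on the lid, then push the lid up by its wooden front handle until it passes its balance point and falls back against its stop and stays open by itself. Only push: do not grip the latch or the handle or force or fling the lid, and leave the jars, glass and tools standing around the kiln where they are.

Things in the scene. Friction and masses are not known exactly. Their poses are not given: they have to be found in the camera images.
- kiln: the kiln: a steel box 200 mm deep (x), 300 mm wide (y), fixed on the table, 153 mm high with its lid shut (weight behind it 180 mm). Origin: centre of its underside. Its axes: x from front to back, y to the left seen from its front, z up; its front (-x) faces the robot, turned up to 0.2 rad. Front wall: plane x = -100 mm; a dial on its left half stands out 18 mm at height 68 mm
- kiln_lid (a joint): opening angle of the lid in rad: 0 shut, 1.68 open against its stop. Level hinge along the kiln's y at its back, a steel weight behind it. Below about 0.69 the lid falls shut; beyond, it falls open by itself, damped (about 1 to 2 s), and stays. Lifting takes 2 to 4 N at the handle, less towards the balance point. With the latch over the lug it rises only about 0.02
- lid_hinge (a point): point on the lid's hinge line, in the kiln's middle plane, 120 mm above the table, 115 mm behind the kiln's origin
- lid_handle (a point): centre of the lid's handle, moving with the lid: a round wooden sleeve 18 mm thick, 98 mm long, along the kiln's y, 133.5 mm above the table when shut, turning freely on its rod like a roller. It stands 40 mm in front of the lid's front edge between two brackets (8 mm wide, 55 mm left and right of its centre); its underside is free. It lies 255 mm in front of the hinge line and 13.5 mm above it
- kiln_latch (a joint): angle of the latch in rad: 0 to 0.12 at the start (hook over the lid's lug, tail pointing out from the kiln's front), 1.5 at its outer stop. It opens anticlockwise seen from above: the ball moves to the kiln's right (-y), away from the handle. Clear of the lug from 0.6, fully clear beyond 0.95. Light friction: about 1 N at the ball moves it; it stays where it is left
- latch_ball (a point): centre of the black ball, 22 mm across, at the end of the latch's tail (a 10 mm round bar), 130 mm above the table and 65 mm from the latch's pivot; nothing fixed below it
- latch_pivot (a point): point on the latch's upright pivot, at the height of the ball, 14 mm in front of the kiln's front wall and 125 mm to the right of its middle
- purple_jar_mid (a point): bystander: plastic jar with purple cap, 38 mm across, 75 mm high, standing left of the kiln; point at its centre half-way up
- glue_mid (a point): bystander: white glue bottle with a yellow nib, 36 mm across, 122 mm high, standing left of the kiln; point on its axis 39 mm up
- frit_jar_mid (a point): bystander: small open glass jar of green frit, 41 mm across, 38 mm high, standing in front of the kiln; point at its centre half-way up
- dish_mid (a point): bystander: square clear glass tea-light holder, 64 x 64 x 46 mm, on the table left of the robot's way to the kiln; point at its centre half-way up
- butterfly_mid (a point): bystander: flat glass panel with a butterfly design, 109 x 164 mm, 10 mm high, lying on the table between robot and kiln to the right; point at its centre

How it is judged (in metres and radians):
On the way, in this order (a step that is already met when the one before it is completed fails the run):
1. the latch is swung fully clear (beyond 0.95 rad) while the lid is still shut (value of joint kiln_latch above 0.95 rad and value of joint kiln_lid below 0.06 rad), for 0.2 s.
2. the lid has passed its balance point and stands open beyond 1.5 rad (value of joint kiln_lid above 1.5 rad), for 0.2 s.
At the end, for the whole second after the job is handed in: the lid stands open at rest near its stop (beyond 1.55 of 1.68 rad) by itself, and the latch is still fully clear (beyond 0.95 rad) (value of joint kiln_lid above 1.55 rad and velocity of joint kiln_lid between -0.05 and 0.05 rad/s and value of joint kiln_latch above 0.95 rad); the robot touches nothing.
It fails at once if the lid or its handle is gripped or forced (fingers press on it with more than 30 N) (contact force between the fingers and kiln_lid above 30 N).
It fails at once if the latch is gripped or forced (fingers press on it with more than 30 N) (contact force between the fingers and kiln_latch above 30 N).
It fails at once if the lid is flung or dropped (turns faster than 3 rad/s) (velocity of joint kiln_lid above 3 rad/s or velocity of joint kiln_lid below -3 rad/s).
It fails at once if a bystander is lifted, tipped or shifted by more than 20 mm (distance of any of purple_jar_mid, glue_mid, frit_jar_mid, dish_mid, butterfly_mid from where it was at the start of the episode above 0.02 m).
It also fails if it takes over 64 s, if anything falls off the work surface, if the arm or the gripper's body presses on something with over 40 N, if the wrist force passes 120 N, or if a joint passes its speed limit or range.

## Working session

There is one attempt and no reset: what is moved stays moved. The work goes in short steps, Python scripts to look and compute and a tool call to move; the robot and the scene stay as the last step left them, time stands still between calls to the robot, and variables do not carry over. Pictures are saved under pics/ and viewed, at most 13 in all, crops included, and the job is handed in when it is done.

Besides the shell and the picture viewer there is one more tool, called after "Call:" by a JSON object that holds its "method" and its "body". step_arm: Moves the arm, as the interface text tells. Shift numbers are shares of 20 cm and turn numbers shares of 360 degrees, none past 1 either way. Its arguments: {"type":"object","properties":{"xyz":{"type":"array"},"yaw":{"type":"array"},"claw":{"type":"array"},"grip_force":{"type":"number"}},"required":["xyz","yaw","claw"]}

```bash
mkdir -p pics; python3 - <<'E'
from plant import status,cams
import cv2,numpy as np
s=status.get_state();print(s['time_s'],s['tcp_pos'],s['eef_rot'],s['gripper_width'])
for n in('top','side'):
    p,d=cams.capture(n);cv2.imwrite(f'pics/{n}0.png',p);np.save(f'pics/{n}0.npy',d)
    c=cams.calibration(n);print(n,np.round(c['mtx'],1).tolist(),np.round(c['camera_from_world'],4).tolist())
E
```

```text
0.0 [ 0.26063634 -0.62208749  0.20083126] [ 1.79907268e+02 -7.08806481e-03 -1.57272835e+02] 0.08787174919484728
top [[441.4, 0.0, 280.2], [0.0, 441.4, 203.7], [0.0, 0.0, 1.0]] [[0.0233, -0.9997, 0.0118, 0.0284], [-0.9992, -0.0237, -0.0324, 0.5588], [0.0327, -0.011, -0.9994, 1.2557], [0.0, 0.0, 0.0, 1.0]]
side [[468.8, 0.0, 273.5], [0.0, 468.8, 207.7], [0.0, 0.0, 1.0]] [[-0.9305, -0.3663, 0.0046, 0.5401], [-0.1845, 0.4576, -0.8698, 0.1865], [0.3165, -0.8102, -0.4933, 1.0566], [0.0, 0.0, 0.0, 1.0]]
```

View pics/top0.png

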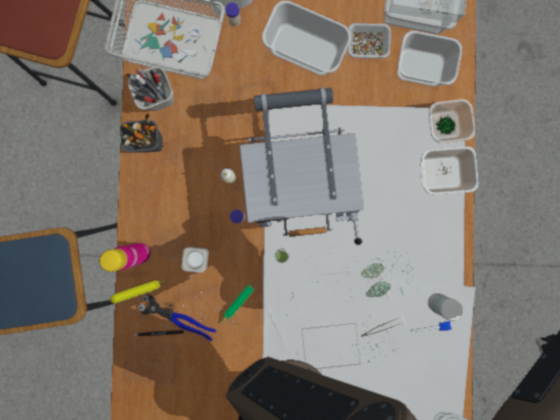

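View pics/side0.png

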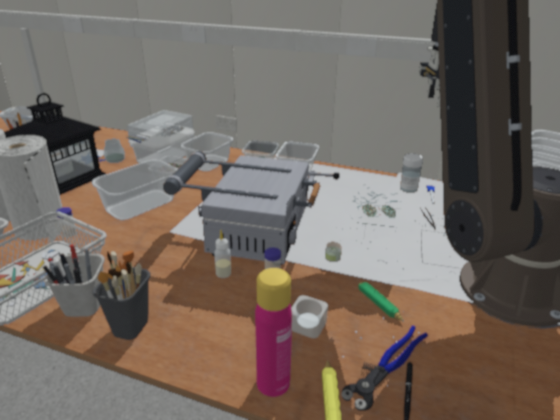

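Top view: the kiln lid is centred near (302,175). The orange handle is near (306,232), the black ball at (358,241), the frit jar at (281,256), and the dish at (195,260). In the side view the handle is at about (315,190) and the ball at (336,176). Next I'll measure these and look at the fingers.

```bash
cat > h.py <<'E'
import numpy as np,cv2
from plant import status,cams
def ray(n,u,v,z):
    c=cams.calibration(n);T=np.linalg.inv(c['camera_from_world']);d=T[:3,:3]@np.linalg.inv(c['mtx'])@[u,v,1];o=T[:3,3]
    return o+d*(z-o[2])/d[2]
def proj(n,P):
    c=cams.calibration(n);q=c['camera_from_world']@np.r_[P,1];q=c['mtx']@q[:3];return q[:2]/q[2]
E
python3 - <<'E'
from h import *
p=cv2.imread('pics/top0.png');hsv=cv2.cvtColor(p,cv2.COLOR_BGR2HSV)
# ball
m=np.zeros(p.shape[:2],np.uint8);m[232:250,350:368]=(p.max(2)[232:250,350:368]<70)
m=cv2.morphologyEx(m,cv2.MORPH_OPEN,np.ones((3,3)));v,u=np.nonzero(m);print('ball',len(u),u.mean(),v.mean(),ray('top',u.mean(),v.mean(),.130))
# handle
m=np.zeros(p.shape[:2],np.uint8);r=(slice(222,242),slice(276,340));m[r]=((hsv[...,0]<20)&(hsv[...,1]>100))[r]
n,l,st,c=cv2.connectedComponentsWithStats(m);i=1+st[1:,4].argmax();v,u=np.nonzero(l==i);print(st[i])
(cx,cy),(w,h),a=cv2.minAreaRect(np.c_[u,v].astype(np.float32));print(cx,cy,w,h,a,ray('top',cx,cy,.138))
W=np.array([ray('top',x,y,.138)[:2] for x,y in zip(u,v)]);C=np.cov((W-W.mean(0)).T);d=np.linalg.eigh(C)[1][:,1];d*=np.sign(d[1])
yaw=np.arctan2(-d[0],d[1]);print('handle',W.mean(0),'yaw',yaw,'len',np.ptp(W@d))
# lid corners by hand
for q in [(241,143),(356,134),(362,211),(246,223)]:print('lid',q,ray('top',*q,.153))
d0=np.load('pics/top0.npy');print('weight',ray('top',293,98,.17), 'ball depth',d0[241,358])
big=cv2.resize(p[80:270,220:380],None,fx=3.1,fy=3.1,interpolation=cv2.INTER_CUBIC)
w,_=cams.capture('wrist');w=cv2.resize(w,None,fx=.53,fy=.53)
o=np.zeros((589,496+300,3),np.uint8);o[:big.shape[0],:496]=big[:589];o[:w.shape[0],496:496+w.shape[1]]=w[:,:300];cv2.imwrite('pics/a.png',o)
c=cams.calibration('wrist');print(np.round(c['T_tool_cam'],3).tolist(),np.round(c['mtx'],0).tolist())
E
```

```text
ball 26 357.5 241.0 [ 0.46208911 -0.15935488  0.13      ]
[289 228  37   8 176]
307.0243835449219 231.21951293945312 4.858987808227539 36.2215461730957 83.6598129272461 [ 0.48459034 -0.0275012   0.138     ]
handle [ 0.48453187 -0.02766817] yaw 0.12852010514921575 len 0.09313575786663832
lid (241, 143) [0.70545535 0.14662455 0.153     ]
lid (356, 134) [ 0.73600162 -0.14638571  0.153     ]
lid (362, 211) [ 0.53953986 -0.16515428  0.153     ]
lid (246, 223) [0.50224561 0.12865213 0.153     ]
weight [0.81983547 0.01734644 0.17      ] ball depth 1.1356977
[[-0.001, -0.965, -0.263, 0.07], [1.0, -0.0, -0.0, 0.001], [0.0, -0.263, 0.965, -0.184], [0.0, 0.0, 0.0, 1.0]] [[311.0, 0.0, 281.0], [0.0, 311.0, 205.0], [0.0, 0.0, 1.0]]
```

View pics/a.png

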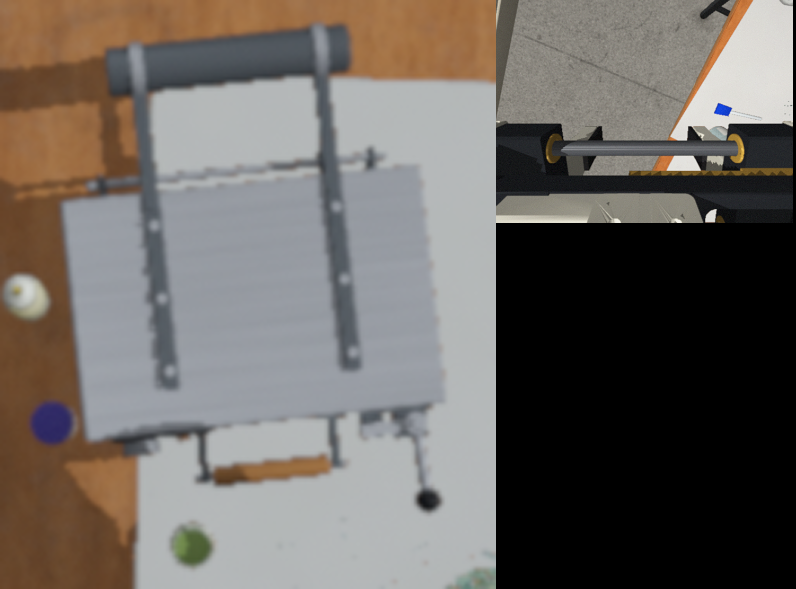

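The right panel shows the wrist view, with fingers, a gripper rod and the table behind. The left panel shows the kiln turned about +0.12 rad, with the handle at the centre front and the latch at rest. I put the handle at (0.4845, -0.028) and the ball at (0.462, -0.159). I'll raise the arm and move toward the latch with the fingers shut.

Call:
{"method": "step_arm", "body": {"xyz": [[0, 0, -0.25], [0, 0, -0.5], [-0.3, 0.3, -0.5], [-0.6, 0.6, -0.5], [-0.95, 0.95, -0.5], [-0.95, 0.95, -0.5], [-0.95, 0.95, -0.5], [-0.95, 0.95, -0.5], [-0.95, 0.95, -0.5], [-0.95, 0.95, -0.5]], "yaw": [0, 0, 0.044, 0.044, 0.044, 0.044, 0.044, 0.044, 0.044, 0.044], "claw": [1, 1, 1, 1, 1, 1, 1, 1, 1, 1], "grip_force": 5}}

```text
time_s: 0.98
tcp_pos: [0.3639, -0.3707, 0.3026]
eef_rot: [-180.0, 0.1, -172.9]
contact_force: [-0.4, 0.8, -0.1]
gripper_width: 0.0266
gripper_force: 0.0
```

Call:
{"method": "step_arm", "body": {"xyz": [[-0.3, 0.5, 0], [-0.65, 1, 0], [-0.65, 1, 0], [-0.65, 1, 0], [-0.65, 1, 0], [-0.65, 1, 0], [-0.65, 1, 0], [-0.65, 1, 0]], "yaw": [0, 0, 0, 0, 0, 0, 0, 0], "claw": [1, 1, 1, 1, 1, 1, 1, 1]}}

```text
time_s: 1.65
tcp_pos: [0.4682, -0.1586, 0.3014]
eef_rot: [180.0, -0.0, -172.9]
contact_force: [-1.3, -0.4, 0.3]
gripper_width: 0.0007
gripper_force: 0.0
```

```bash
python3 - <<'E'
from h import *
s=status.get_state();print(s['time_s'],s['tcp_pos'],s['eef_rot'],s['gripper_width'])
t=s['tcp_pos'];u,v=proj('side',t).astype(int);print(u,v)
a,_=cams.capture('side');w,_=cams.capture('wrist')
a=cv2.resize(a[max(v-90,0):v+60,u-75:u+75],(450,450),interpolation=cv2.INTER_CUBIC)
w=cv2.resize(w[190:400,100:460],(350,204))
o=np.zeros((450,800,3),np.uint8);o[:,:450]=a;o[:204,450:]=w;cv2.imwrite('pics/b.png',o)
E
```

```text
1.65 [ 0.4682005  -0.15863838  0.30141574] [ 1.79994810e+02 -4.24655826e-02 -1.72942704e+02] 0.0007192081842365421
338 114
```

View pics/b.png

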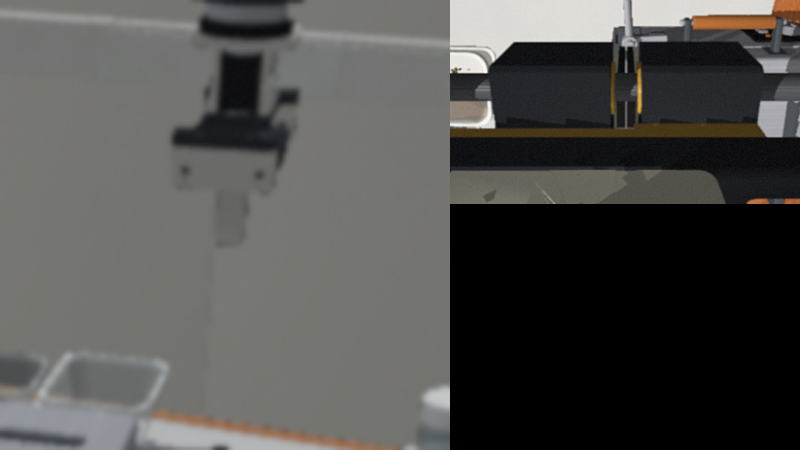

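The side crop shows a plain vertical finger about 19 mm wide below the gripper body. The wrist crop shows the shut fingers above the latch bar at about (627,30), with the handle at upper right. Now I'll lower the fingers left of the ball.

Call:
{"method": "step_arm", "body": {"xyz": [[0, 0.22, 0], [0, 0.22, 0.2], [0, 0.22, 0.4], [0, 0.22, 0.6], [0, 0.22, 0.7], [0, 0.22, 0.8], [0, 0.22, 0.865], [0, 0.22, 0.865], [0, 0.22, 0.865]], "yaw": [0, 0, 0, 0, 0, 0, 0, 0, 0], "claw": [1, 1, 1, 1, 1, 1, 1, 1, 1]}}

```text
time_s: 2.5
tcp_pos: [0.4618, -0.1173, 0.1286]
eef_rot: [-180.0, -0.1, -173.2]
contact_force: [-0.1, -0.4, 0.4]
gripper_width: 0.0005
gripper_force: 0.0
```

Call:
{"method": "step_arm", "body": {"xyz": [[0, -0.05, 0], [0, -0.1, 0], [0, -0.14, 0], [0, -0.18, 0], [0, -0.22, 0], [-0.03, -0.26, 0], [-0.06, -0.3, 0], [-0.09, -0.345, 0], [-0.12, -0.365, 0], [-0.15, -0.385, 0], [-0.165, -0.395, 0], [-0.165, -0.395, 0]], "yaw": [0, 0, 0, 0, 0, 0, 0, 0, 0, 0, 0, 0], "claw": [1, 1, 1, 1, 1, 1, 1, 1, 1, 1, 1, 1]}}

```text
time_s: 3.5
tcp_pos: [0.5054, -0.1907, 0.1284]
eef_rot: [-180.0, -0.0, -173.1]
contact_force: [0.1, 0.0, 1.1]
gripper_width: 0.0004
gripper_force: 0.0
```

```bash
python3 - <<'E'
from h import *
s=status.get_state();print(s['time_s'],s['tcp_pos'],s['contact_force'])
a,_=cams.capture('top');w,_=cams.capture('wrist');b,_=cams.capture('side')
o=np.zeros((600,800,3),np.uint8);o[:300,:400]=cv2.resize(a[180:280,250:383],(400,300),interpolation=cv2.INTER_CUBIC);o[300:,:400]=cv2.resize(w,(400,300));o[:300,400:]=cv2.resize(b[120:240,240:400],(400,300),interpolation=cv2.INTER_CUBIC)
cv2.imwrite('pics/c.png',o)
E
```

```text
3.5 [ 0.50539691 -0.19070058  0.1283866 ] [0.06396856 0.02016899 1.06475053]
```

View pics/c.png

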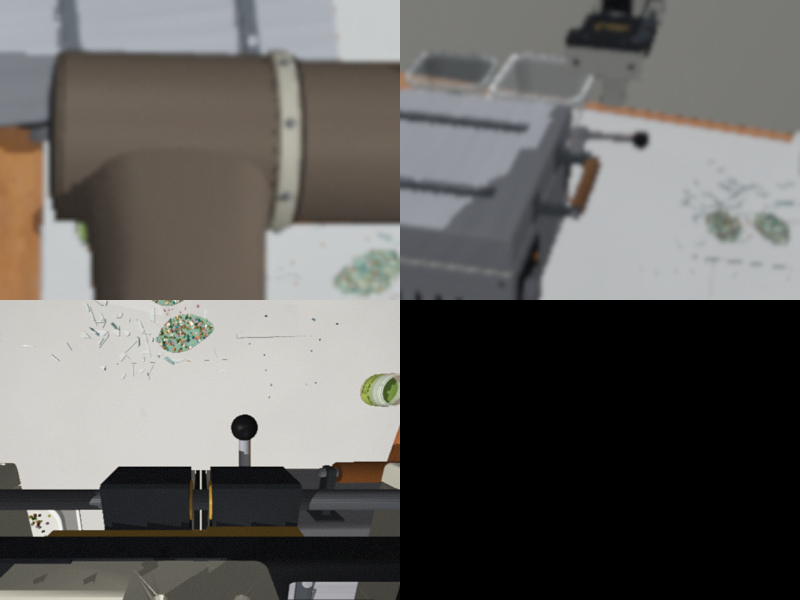

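The ball is still at its first place (side crop (640,140)), so the finger passed without touching it. I'll check the true finger height with the depth image.

```bash
python3 - <<'E'
from h import *
s=status.get_state();t=s['tcp_pos']
a,d=cams.capture('side');c=cams.calibration('side')
v,u=np.mgrid[:420,:560];z=d;K=c['mtx'];P=np.stack([(u-K[0,2])/K[0,0]*z,(v-K[1,2])/K[1,1]*z,z,np.ones_like(z)],-1)@np.linalg.inv(c['camera_from_world']).T
P=P[...,:3]-t
for lo in np.arange(-.06,.16,.01):
    m=(d>0)&(abs(P[...,0])<.12)&(abs(P[...,1])<.14)&(P[...,2]>lo)&(P[...,2]<lo+.01)
    if m.sum():q=P[m];print(round(lo,2),m.sum(),q[:,0].min().round(3),q[:,0].max().round(3),q[:,1].min().round(3),q[:,1].max().round(3))
E
```

```text
-0.06 21 0.025 0.035 0.029 0.131
-0.05 23 0.026 0.036 0.029 0.12
-0.04 20 0.025 0.034 0.048 0.132
-0.03 26 0.012 0.04 0.019 0.136
-0.02 25 0.015 0.041 0.018 0.135
-0.01 26 -0.046 0.039 0.023 0.138
0.0 195 -0.052 0.039 0.024 0.139
0.01 123 -0.049 0.039 0.026 0.139
0.02 577 -0.007 0.12 0.01 0.14
0.03 86 -0.013 0.119 -0.009 0.114
0.04 31 -0.013 0.008 -0.02 0.019
0.05 24 -0.014 0.008 0.002 0.024
0.06 13 -0.012 0.007 0.016 0.021
0.09 84 -0.049 0.028 -0.087 0.095
0.1 147 -0.049 0.027 -0.092 0.095
0.11 199 -0.049 0.048 -0.092 0.099
0.12 168 -0.05 0.046 -0.088 0.101
0.13 379 -0.05 0.046 -0.103 0.102
0.14 72 -0.027 0.023 -0.055 0.019
0.15 79 -0.027 0.019 -0.046 0.018
```

The depth shows the fingers about 47 mm higher than the reported TCP implies: the body starts 90 mm above the TCP, where 42 mm was expected. I'll go back to the left of the ball and lower the fingers by that amount.

Call:
{"method": "step_arm", "body": {"xyz": [[0.08, 0.2, 0], [0.165, 0.395, 0], [0.165, 0.395, 0], [0.165, 0.395, 0.08], [0.165, 0.395, 0.16], [0.165, 0.395, 0.22], [0.165, 0.395, 0.25], [0.165, 0.395, 0.25]], "yaw": [0, 0, 0, 0, 0, 0, 0, 0], "claw": [1, 1, 1, 1, 1, 1, 1, 1]}}

```text
time_s: 4.37
tcp_pos: [0.4614, -0.1159, 0.0778]
eef_rot: [180.0, -0.1, -173.1]
contact_force: [-0.0, -0.6, 1.1]
gripper_width: 0.0004
gripper_force: 0.0
```

```bash
python3 - <<'E'
from h import *
s=status.get_state();t=s['tcp_pos'];print(s['time_s'],t,s['contact_force'],s['joints'])
a,d=cams.capture('side');c=cams.calibration('side')
v,u=np.mgrid[:420,:560];z=d;K=c['mtx'];P=np.stack([(u-K[0,2])/K[0,0]*z,(v-K[1,2])/K[1,1]*z,z,np.ones_like(z)],-1)@np.linalg.inv(c['camera_from_world']).T
P=P[...,:3]-t
for lo in np.arange(-.0,.16,.01):
    m=(d>0)&(abs(P[...,0])<.05)&(abs(P[...,1])<.06)&(P[...,2]>lo)&(P[...,2]<lo+.01)
    if m.sum():q=P[m];print(round(lo,2),m.sum(),q[:,0].min().round(3),q[:,0].max().round(3),q[:,1].min().round(3),q[:,1].max().round(3))
cv2.imwrite('pics/d.png',cv2.resize(a[80:220,240:420],(720,560),interpolation=cv2.INTER_CUBIC))
E
```

```text
4.3667 [ 0.46139163 -0.11592415  0.07784205] [-0.03705656 -0.55140907  1.14314264] [ 9.66156951e+00  8.95584284e+00 -3.34000210e+01 -1.64362749e-02
 -4.77596997e+01 -9.27415051e+01]
0.02 3 -0.007 0.004 0.01 0.012
0.03 30 -0.013 0.009 -0.009 0.018
0.04 30 -0.012 0.009 -0.006 0.018
0.05 36 -0.012 0.048 0.013 0.055
0.06 38 0.019 0.05 0.03 0.059
0.09 2 -0.041 -0.041 0.019 0.032
0.1 12 -0.042 -0.021 -0.057 0.028
0.11 127 -0.042 0.043 -0.053 0.03
0.12 40 -0.027 0.016 -0.05 0.045
0.13 143 -0.031 0.022 -0.052 0.059
0.14 87 -0.027 0.023 -0.053 0.022
0.15 75 -0.027 0.02 -0.04 0.02
```

View pics/d.png

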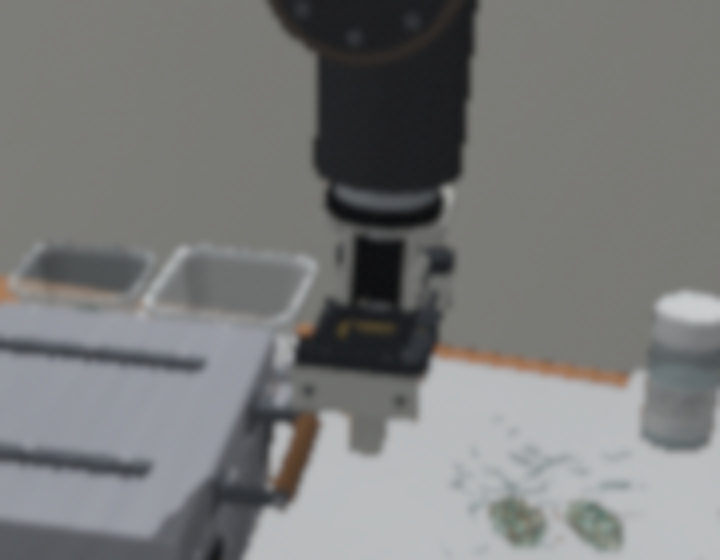

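The finger (pixel (365,440) in the crop) now hangs just in front of the handle's right end with its tip at about 0.105 m, low enough to catch the ball. Now the sweep again.

Call:
{"method": "step_arm", "body": {"xyz": [[0, -0.05, 0], [0, -0.1, 0], [0, -0.14, 0], [0, -0.18, 0], [0, -0.22, 0], [-0.03, -0.26, 0], [-0.06, -0.3, 0], [-0.09, -0.345, 0], [-0.12, -0.365, 0], [-0.15, -0.385, 0], [-0.165, -0.395, 0], [-0.165, -0.395, 0], [-0.165, -0.395, 0]], "yaw": [0, 0, 0, 0, 0, 0, 0, 0, 0, 0, 0, 0, 0], "claw": [1, 1, 1, 1, 1, 1, 1, 1, 1, 1, 1, 1, 1]}}

```text
time_s: 5.5
tcp_pos: [0.506, -0.1898, 0.0785]
eef_rot: [179.9, 0.0, -173.1]
contact_force: [-1.3, 2.1, 0.4]
gripper_width: 0.0006
gripper_force: 0.9
```

```bash
python3 - <<'E'
from h import *
s=status.get_state();print(s['time_s'],s['tcp_pos'],s['contact_force'])
w,_=cams.capture('wrist');b,d=cams.capture('side')
o=np.zeros((300,800,3),np.uint8);o[:,:400]=cv2.resize(w,(400,300));o[:,400:]=cv2.resize(b[120:240,240:400],(400,300),interpolation=cv2.INTER_CUBIC)
cv2.imwrite('pics/e.png',o)
E
```

```text
5.5 [ 0.50597863 -0.18982807  0.07846087] [-1.27955154  2.14952706  0.38349326]
```

View pics/e.png

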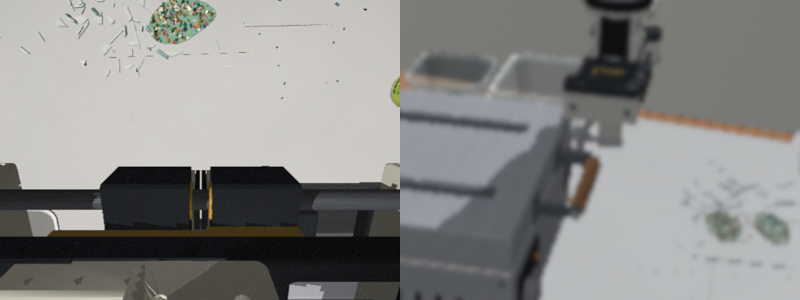

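The ball is gone from its old spot, so the latch has swung round behind the fingers with about 2 N on them. The tool can only stay vertical and the handle is a roller, so I'll lift it from below with the gripper body's flat top. First I'll retract, rise and turn 90° so the long body points at the kiln.

Call:
{"method": "step_arm", "body": {"xyz": [[0.15, 0, 0], [0.3, 0, 0], [0.3, 0, -0.25], [0.3, 0.1, -0.5], [0.3, 0.3, -0.5], [0.3, 0.525, -0.5], [0.3, 0.525, -0.5], [0.3, 0.525, -0.5], [0.3, 0.525, -0.5], [0.3, 0.525, -0.5], [0.3, 0.525, -0.5], [0.3, 0.525, -0.5], [0.3, 0.525, -0.5], [0.3, 0.525, -0.5], [0.3, 0.525, -0.5], [0.3, 0.525, -0.5], [0.3, 0.525, -0.5], [0.3, 0.525, -0.5], [0.3, 0.525, -0.5]], "yaw": [0, 0, 0, -0.25, -0.25, -0.25, -0.25, -0.25, -0.25, -0.25, -0.25, -0.25, -0.25, -0.25, -0.25, -0.25, -0.25, -0.25, -0.25], "claw": [1, 1, 1, 1, 1, 1, 1, 1, 1, 1, 1, 1, 1, 1, 1, 1, 1, 1, 1]}}

```text
time_s: 7.18
tcp_pos: [0.4326, -0.0938, 0.1788]
eef_rot: [180.0, -0.0, -83.3]
contact_force: [0.0, -0.1, -0.0]
gripper_width: 0.0007
gripper_force: 0.0
```

```bash
cat >> h.py <<'E'
def cloud(n='side'):
    a,d=cams.capture(n);c=cams.calibration(n);K=c['mtx']
    v,u=np.mgrid[:420,:560];P=np.stack([(u-K[0,2])/K[0,0]*d,(v-K[1,2])/K[1,1]*d,d,np.ones_like(d)],-1)@np.linalg.inv(c['camera_from_world']).T
    return a,d,P[...,:3]
O=np.array([.6235,-.011]);Y=.122
def kiln(P):
    q=P.copy();c,s=np.cos(Y),np.sin(Y);dx=P[...,0]-O[0];dy=P[...,1]-O[1];q[...,0]=c*dx+s*dy;q[...,1]=-s*dx+c*dy;return q
E
python3 - <<'E'
from h import *
s=status.get_state();t=s['tcp_pos'];print(s['time_s'],t,s['eef_rot'],s['joints'][[0,5]] if hasattr(s['joints'],'shape') else s['joints'])
a,d,P=cloud();k=kiln(np.array(t));print('kiln tcp',k)
Q=kiln(P)-k;
for lo in np.arange(.0,.2,.01):
    m=(d>0)&(abs(Q[...,0])<.12)&(abs(Q[...,1])<.08)&(Q[...,2]>lo)&(Q[...,2]<lo+.01)
    if m.sum():q=Q[m];print(round(lo,2),m.sum(),q[:,0].min().round(3),q[:,0].max().round(3),q[:,1].min().round(3),q[:,1].max().round(3))
w,_=cams.capture('wrist')
o=np.zeros((420,800,3),np.uint8);o[:,:460]=cv2.resize(a[50:240,200:408],(460,420),interpolation=cv2.INTER_CUBIC);o[:255,460:]=cv2.resize(w,(340,255))
t_,_=cams.capture('top');o[255:,460:]=cv2.resize(t_[190:290,250:456],(340,165))
cv2.imwrite('pics/f.png',o)
E
```

```text
7.1833 [ 0.43257351 -0.09378093  0.17877484] [ 1.79992975e+02 -1.38634893e-02 -8.32728478e+01] [13.45962397 -6.73939846]
kiln tcp [-0.19958162 -0.05893034  0.17877484]
0.02 4 -0.006 0.004 0.005 0.008
0.03 52 -0.016 0.014 -0.01 0.013
0.04 54 -0.016 0.015 -0.008 0.013
0.05 49 -0.017 0.018 0.001 0.014
0.06 61 -0.02 0.019 0.005 0.013
0.07 75 -0.021 0.022 -0.007 0.013
0.08 46 -0.033 0.023 -0.004 0.015
0.09 62 -0.088 0.087 -0.04 0.04
0.1 302 -0.088 0.087 -0.031 0.042
0.11 249 -0.094 0.095 -0.005 0.042
0.12 275 -0.096 0.096 -0.026 0.044
0.13 660 -0.096 0.096 -0.04 0.045
0.14 144 -0.017 0.049 -0.026 0.026
0.15 125 -0.017 0.05 -0.022 0.026
0.16 132 -0.017 0.05 -0.02 0.025
0.17 98 -0.017 0.048 -0.023 0.026
0.18 90 -0.017 0.049 -0.017 0.042
0.19 201 -0.037 0.05 -0.035 0.041
```

View pics/f.png

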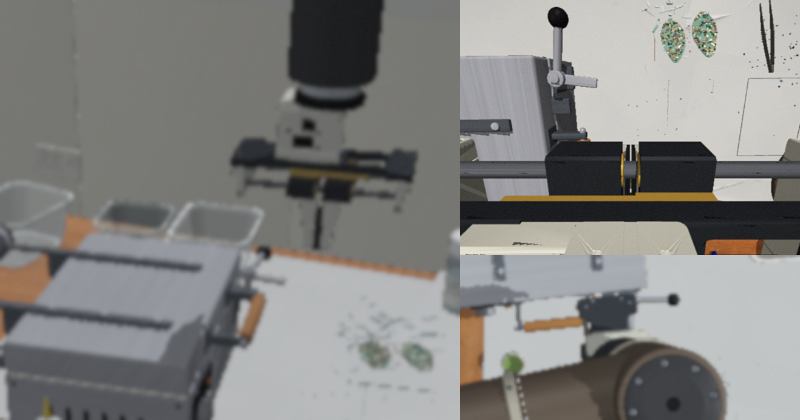

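Top crop: the ball is at (672,298), level with its pivot, so the latch is fully swung. The body's flat top is about 0.11 m above the fingertips and the body reaches 96 mm ahead of the tool axis. It is too close to the base to slide in straight, so I'll turn it sideways, lower it in front of the handle, and rotate the end in underneath.

Call:
{"method": "step_arm", "body": {"xyz": [[-0.1, 0.04, 0], [-0.22, 0.08, 0], [-0.22, 0.08, 0], [-0.22, 0.08, 0], [-0.22, 0.08, 0], [-0.22, 0.08, 0], [-0.22, 0.08, 0], [-0.22, 0.08, 0], [-0.22, 0.08, 0], [-0.22, 0.08, 0], [-0.22, 0.08, 0], [-0.22, 0.08, 0], [-0.22, 0.08, 0], [-0.22, 0.08, 0], [-0.22, 0.08, 0]], "yaw": [0.25, 0.25, 0.25, 0.25, 0.25, 0.25, 0.25, 0.25, 0.25, 0.25, 0.25, 0.25, 0.25, 0.25, 0.25], "claw": [1, 1, 1, 1, 1, 1, 1, 1, 1, 1, 1, 1, 1, 1, 1]}}

```text
time_s: 8.58
tcp_pos: [0.4113, -0.0517, 0.1788]
eef_rot: [-180.0, 0.0, -173.0]
contact_force: [0.3, -0.7, -0.1]
gripper_width: 0.0005
gripper_force: 0.0
```

```bash
python3 - <<'E'
from h import *
s=status.get_state();t=np.array(s['tcp_pos']);print(s['time_s'],t,s['eef_rot'],'kiln',kiln(t))
print('frit',kiln(ray('top',281,256,.03)),'butterfly',kiln(ray('top',375,280,.01)))
a,d,P=cloud();Q=kiln(P);h=cv2.cvtColor(a,cv2.COLOR_BGR2HSV)
m=(d>0)&(h[...,0]<20)&(h[...,1]>100)&(abs(Q[...,0]+.14)<.03)&(abs(Q[...,1])<.06)&(Q[...,2]>.1)&(Q[...,2]<.17)
q=Q[m];print('handle pts',m.sum(),q.mean(0),q.min(0),q.max(0))
E
```

```text
8.5833 [ 0.41134642 -0.05171087  0.17880309] [-1.79997677e+02  5.26310039e-03 -1.72976603e+02] kiln [-0.21553111 -0.0145897   0.17880309]
frit [-0.20573021  0.07277042  0.03      ] butterfly [-0.30209869 -0.18752763  0.01      ]
handle pts 75 [-0.14144476  0.00583601  0.14425282] [-0.14670259 -0.04051121  0.14099717] [-0.13433171  0.05236958  0.14707478]
```

Call:
{"method": "step_arm", "body": {"xyz": [[0, 0, 0.2], [0, 0, 0.4], [0, 0, 0.6], [0, 0, 0.75], [0, 0, 0.85], [0, 0, 0.9], [0, 0, 0.93], [0, 0, 0.95], [0, 0, 0.95]], "yaw": [0, 0, 0, 0, 0, 0, 0, 0, 0], "claw": [1, 1, 1, 1, 1, 1, 1, 1, 1]}}

```text
time_s: 9.38
tcp_pos: [0.4114, -0.0517, -0.0115]
eef_rot: [-180.0, -0.0, -173.0]
contact_force: [0.1, -0.7, 0.6]
gripper_width: 0.0004
gripper_force: 0.0
```

```bash
python3 - <<'E'
from h import *
s=status.get_state();t=np.array(s['tcp_pos']);print(s['time_s'],t,s['eef_rot'],s['contact_force'],s['joints'])
a,d,P=cloud();k=kiln(t);Q=kiln(P);q=Q-[k[0],k[1],0]
for lo in np.arange(.0,.15,.01):
    m=(d>0)&(abs(q[...,0])<.06)&(abs(q[...,1])<.11)&(q[...,2]>lo)&(q[...,2]<lo+.01)
    if m.sum():p=q[m];print(round(lo,2),m.sum(),p.min(0)[:2].round(3),p.max(0)[:2].round(3))
m=(d>0)&(abs(q[...,0])<.045)&(q[...,1]>.035)&(q[...,1]<.09)&(q[...,2]>.09)
print('top',np.percentile(q[m][:,2],[5,50,90,98]))
E
```

```text
9.3833 [ 0.41137612 -0.05171177 -0.01147614] [-1.79990217e+02 -2.85912872e-02 -1.73049952e+02] [ 0.14421049 -0.69513102  0.56309884] [ 2.03933648e+01  1.21055796e+01 -4.64851119e+01  5.49882238e-03
 -3.14393909e+01 -1.03448007e+02]
0.0 1361 [-0.06 -0.11] [0.06 0.11]
0.01 68 [-0.01   0.011] [0.027 0.109]
0.02 134 [-0.011 -0.01 ] [0.029 0.109]
0.03 128 [-0.01   0.011] [0.029 0.107]
0.04 8 [-0.003  0.068] [0.024 0.104]
0.07 1 [-0.022  0.083] [-0.022  0.083]
0.08 117 [-0.039 -0.086] [0.038 0.091]
0.09 156 [-0.039 -0.089] [0.039 0.09 ]
0.1 308 [-0.039 -0.089] [0.039 0.096]
0.11 176 [-0.039 -0.089] [0.039 0.098]
0.12 446 [-0.039 -0.101] [0.059 0.098]
0.13 85 [-0.026 -0.105] [0.06  0.019]
0.14 86 [-0.026 -0.011] [0.021 0.02 ]
top [0.09796235 0.26427375 0.44535943 0.45443286]
```

Call:
{"method": "step_arm", "body": {"xyz": [[0, 0, 0.02], [0, 0, 0.035], [0, 0, 0.05], [0, 0, 0.05]], "yaw": [0, 0, 0, 0], "claw": [1, 1, 1, 1]}}

```text
time_s: 9.77
tcp_pos: [0.4112, -0.0517, -0.0215]
eef_rot: [180.0, -0.0, -173.1]
contact_force: [0.9, -0.7, -0.3]
gripper_width: 0.0006
gripper_force: 0.0
```

```bash
python3 - <<'E'
from h import *
s=status.get_state();t=np.array(s['tcp_pos']);print(s['time_s'],t,s['contact_force'])
a,d,P=cloud();k=kiln(t);q=kiln(P)-[k[0],k[1],0]
m=(d>0)&(abs(q[...,0])<.03)&(abs(q[...,1])>.03)&(abs(q[...,1])<.085)&(q[...,2]>.09)&(q[...,2]<.14)
print('top',m.sum(),np.percentile(q[m][:,2],[10,50,90,98]))
m=(d>0)&(abs(q[...,0])<.012)&(q[...,1]>-.01)&(q[...,1]<.03)&(q[...,2]<.05)&(q[...,2]>.004)
print('tip',m.sum(),np.percentile(q[m][:,2],[0,5,10]))
h=cv2.cvtColor(a,cv2.COLOR_BGR2HSV);Q=kiln(P)
m=(d>0)&(h[...,0]<20)&(h[...,1]>100)&(abs(Q[...,0]+.14)<.03)&(abs(Q[...,1])<.06)&(Q[...,2]>.1)&(Q[...,2]<.17)
p=Q[m];print('handle top',m.sum(),np.percentile(p[:,2],[2,50,98]))
E
```

```text
9.7667 [ 0.41119831 -0.05171199 -0.02145548] [ 0.85396067 -0.72338198 -0.33090357]
top 195 [0.10298808 0.11419024 0.11561065 0.11633582]
tip 63 [0.00400952 0.00408891 0.00428639]
handle top 73 [0.14118516 0.14407524 0.146085  ]
```

The body top is at about 0.115 m and the handle's underside at 0.1245 m. I'll swing the body end in under the handle from the right.

Call:
{"method": "step_arm", "body": {"xyz": [[0, 0, 0], [0, 0, 0], [0, 0, 0], [0, 0, 0], [0, 0, 0], [0, 0, 0], [0, 0, 0], [0, 0, 0], [0, 0, 0], [0, 0, 0], [0, 0, 0], [0, 0, 0], [0, 0, 0], [0, 0, 0], [0, 0, 0]], "yaw": [-0.25, -0.25, -0.25, -0.25, -0.25, -0.25, -0.25, -0.25, -0.25, -0.25, -0.25, -0.25, -0.25, -0.25, -0.25], "claw": [1, 1, 1, 1, 1, 1, 1, 1, 1, 1, 1, 1, 1, 1, 1]}}

```text
time_s: 11.07
tcp_pos: [0.4114, -0.0517, -0.0211]
eef_rot: [-180.0, 0.0, -83.3]
contact_force: [-0.4, 0.1, 0.5]
gripper_width: 0.0006
gripper_force: 0.0
```

```bash
python3 - <<'E'
from h import *
s=status.get_state();t=np.array(s['tcp_pos']);print(s['time_s'],t,s['eef_rot'],s['contact_force'],kiln(t))
a,d,P=cloud()
b=cams.capture('top')[0]
o=np.zeros((480,800,3),np.uint8);o[:,:480]=cv2.resize(a[120:260,220:360],(480,480),interpolation=cv2.INTER_CUBIC);o[:240,480:]=cv2.resize(b[190:290,250:383],(320,240))
cv2.imwrite('pics/g.png',o)
E
```

```text
11.0667 [ 0.41142383 -0.05166938 -0.02111199] [-1.79984847e+02  2.81990573e-03 -8.32507688e+01] [-0.38146124  0.05178091  0.54708397] [-0.21544922 -0.01455793 -0.02111199]
```

View pics/g.png

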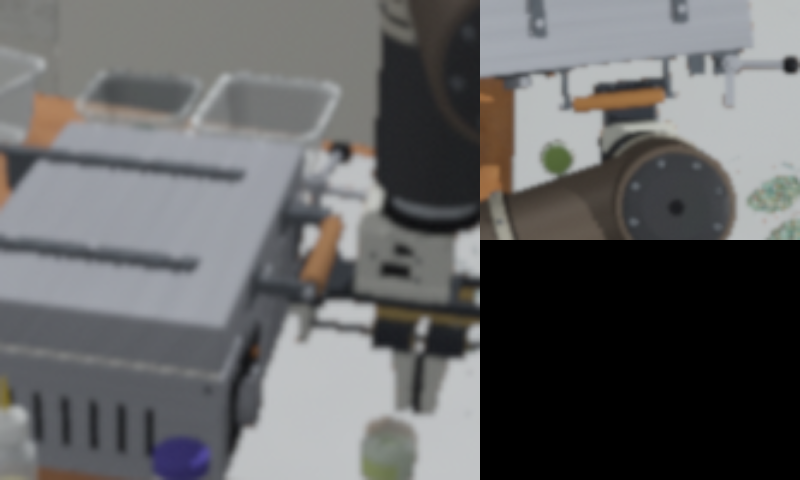

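The black body end sits under the orange handle at side crop (340,270), and shows behind the sleeve in the top crop at (635,85). I'll lift gently along the handle's arc.

Call:
{"method": "step_arm", "body": {"xyz": [[0, 0, -0.04], [0, 0, -0.07], [0, 0, -0.1], [0, 0, -0.15], [0, -0.005, -0.2], [0, -0.01, -0.25], [0, -0.015, -0.3], [0, -0.025, -0.35], [0, -0.04, -0.4], [0, -0.055, -0.45], [0, -0.075, -0.5], [0, -0.09, -0.55], [0, -0.09, -0.55]], "yaw": [0, 0, 0, 0, 0, 0, 0, 0, 0, 0, 0, 0, 0], "claw": [1, 1, 1, 1, 1, 1, 1, 1, 1, 1, 1, 1, 1]}}

```text
time_s: 12.25
tcp_pos: [0.4309, -0.0492, 0.0911]
eef_rot: [-179.8, 0.0, -83.1]
contact_force: [1.1, 0.3, 0.5]
gripper_width: 0.0005
gripper_force: 0.0
```

```bash
python3 - <<'E'
from h import *
s=status.get_state();t=np.array(s['tcp_pos']);print(s['time_s'],t,s['contact_force'],kiln(t))
a,d,P=cloud();Q=kiln(P);h=cv2.cvtColor(a,cv2.COLOR_BGR2HSV)
m=((d>0)&(h[...,0]<20)&(h[...,1]>100)&(Q[...,0]>-.2)&(Q[...,0]<0)&(abs(Q[...,1])<.07)&(Q[...,2]>.12)&(Q[...,2]<.35))
q=Q[m];print('handle',m.sum(),np.median(q,0) if len(q) else '')
cv2.imwrite('pics/i.png',cv2.resize(a[60:260,180:380],(500,500),interpolation=cv2.INTER_CUBIC))
E
```

```text
12.25 [ 0.43091923 -0.04918436  0.09109035] [1.07677348 0.29431266 0.52282834] [-0.19579631 -0.01446393  0.09109035]
handle 112 [-0.1146239   0.01075212  0.247886  ]
```

View pics/i.png

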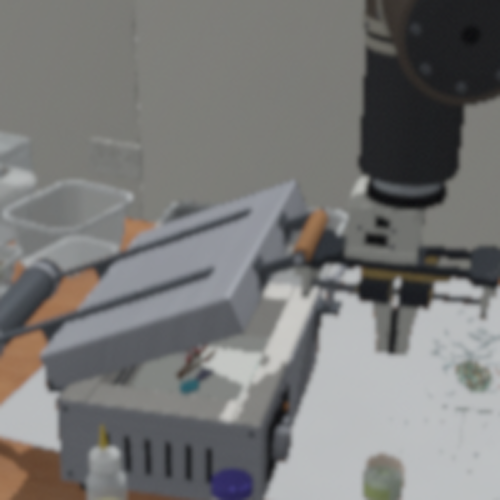

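The lid is up about 0.4 rad, resting on the body end with the handle at crop (312,232). I'll continue past the balance point.

Call:
{"method": "step_arm", "body": {"xyz": [[0, -0.025, -0.05], [0, -0.05, -0.1], [0, -0.08, -0.15], [0, -0.11, -0.2], [0, -0.145, -0.25], [0, -0.185, -0.3], [0, -0.235, -0.35], [0, -0.29, -0.4], [0, -0.35, -0.45], [0, -0.35, -0.45], [0, -0.35, -0.45], [0, -0.35, -0.45], [0, -0.35, -0.45], [0, -0.35, -0.45], [0, -0.35, -0.45], [0, -0.35, -0.45]], "yaw": [0, 0, 0, 0, 0, 0, 0, 0, 0, 0, 0, 0, 0, 0, 0, 0], "claw": [1, 1, 1, 1, 1, 1, 1, 1, 1, 1, 1, 1, 1, 1, 1, 1]}}

```text
time_s: 13.63
tcp_pos: [0.4984, -0.0412, 0.1786]
eef_rot: [180.0, 0.0, -83.1]
contact_force: [0.3, 0.1, 0.5]
gripper_width: 0.0004
gripper_force: 0.0
```

```bash
python3 - <<'E'
from h import *
s=status.get_state();t=np.array(s['tcp_pos']);print(s['time_s'],t,s['contact_force'],kiln(t))
a,d,P=cloud();Q=kiln(P);h=cv2.cvtColor(a,cv2.COLOR_BGR2HSV)
m=((d>0)&(h[...,0]<20)&(h[...,1]>100)&(Q[...,0]>-.2)&(Q[...,0]<.25)&(abs(Q[...,1])<.07)&(Q[...,2]>.2)&(Q[...,2]<.5))
q=Q[m];print('handle',m.sum(),np.median(q,0) if len(q) else '')
E
```

```text
13.6333 [ 0.49840624 -0.04117537  0.178645  ] [0.33284345 0.10927933 0.54493165] [-0.12783624 -0.01472747  0.178645  ]
handle 108 [0.08212726 0.00725616 0.38153312]
```

Call:
{"method": "step_arm", "body": {"xyz": [[0, 0.15, 0], [0, 0.3, -0.1], [0, 0.3, -0.2], [0, 0.3, -0.2], [0, 0.3, -0.2], [0, 0.3, -0.2], [0, 0.3, -0.2], [0, 0.3, -0.2], [0, 0.3, -0.2], [0, 0.3, -0.2], [0, 0.3, -0.2], [0, 0.3, -0.2], [0, 0.3, -0.2], [0, 0.3, -0.2], [0, 0.3, -0.2], [0, 0.3, -0.2]], "yaw": [0, 0, 0, 0, 0, 0, 0, 0, 0, 0, 0, 0, 0, 0, 0, 0], "claw": [1, 1, 1, 1, 1, 1, 1, 1, 1, 1, 1, 1, 1, 1, 1, 1]}}

```text
time_s: 15.02
tcp_pos: [0.4391, -0.0483, 0.2188]
eef_rot: [-180.0, 0.0, -83.1]
contact_force: [0.4, -0.4, 0.8]
gripper_width: 0.0002
gripper_force: 0.0
```

```bash
python3 - <<'E'
from h import *
s=status.get_state();t=np.array(s['tcp_pos']);print(s['time_s'],t,s['contact_force'])
for i in range(3):
    a,d,P=cloud();Q=kiln(P);h=cv2.cvtColor(a,cv2.COLOR_BGR2HSV)
    m=((d>0)&(h[...,0]<20)&(h[...,1]>100)&(Q[...,0]>-.2)&(Q[...,0]<.25)&(abs(Q[...,1])<.07)&(Q[...,2]>.2)&(Q[...,2]<.5))
    q=Q[m];p=np.median(q,0);print('handle',m.sum(),p,np.arctan2(p[2]-.12,.115-p[0])-.053)
b=cams.capture('top')[0]
o=np.zeros((420,800,3),np.uint8);o[:,:420]=cv2.resize(a[20:260,140:380],(420,420));o[:285,420:]=cv2.resize(b[130:300,190:416],(380,285));cv2.imwrite('pics/j.png',o)
E
```

```text
15.0167 [ 0.43910023 -0.04834013  0.21877545] [ 0.44356731 -0.44056716  0.79729307]
handle 112 [0.1495044  0.00863702 0.37940756] 1.6500324437426108
handle 114 [0.14944906 0.00830154 0.37917526] 1.6499397584146855
handle 112 [0.14948754 0.01007113 0.37921923] 1.6500634920618018
```

View pics/j.png

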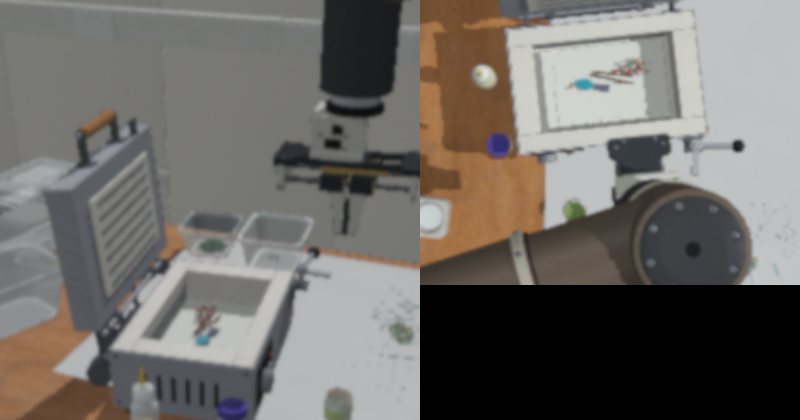

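The side crop shows the lid standing open at rest at about 1.65–1.68 rad, with the handle at (98,123). In the top crop the latch ball at (738,146) points fully right, the bystanders are in place and the arm is clear. Handing in.

```bash
python3 -c "
from plant import job
print(job.close_job())"
```

```text
the job is handed in; nothing more can be done
None
```

I opened the kiln and handed the job in; no verdict came back: the latch is swung fully clear, the lid rests open by itself at about 1.65 rad, the bystanders look unmoved, and I lifted the handle from below with the gripper body's flat top because the tool cannot tilt.

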